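# Unscrew the shaker cap and pour out the last marbles

### The arm

A 6-joint arm with a two-finger parallel gripper is mounted at the origin on the work surface. World frame = base frame: x ahead of the robot, y to its left, z up, the work surface at z = 0. Lengths are in m, angles in rad, forces in N, time in s.
With the tool pointing down it reaches from about 0.325 to 0.775 m from the base axis. Payload 5.5 kg.
Tool frame: the origin (TCP) lies at the very end of the fingers, on their centre line; the grasp point (between the pads) lies 19 mm behind it; z points along the fingers, y is the line along which they close (so a half turn about z gives the same grasp; the last joint's range is limited). The gripper opens to 85 mm and grips with 20 to 120 N. Pads are 22 mm wide; open, the fingers measure 114 mm over their backs; the gripper's body (76 mm by 85 mm) begins 54 mm behind the grasp point. The pads swing forward as they close: fully open they stand 13 mm farther back than shut.
Start: joints at [-1.389, 0.091, 1.231, -0, 1.82, -0.057], TCP at [0.142, -0.583, 0.203] pointing down, gripper open.
Joint ranges: [-2.87, 2.87], [-0.86, 2.18], [0.17, 2.46], [-1.51, 4.65], [0.06, 2.69], [-2.65, 2.65]. Speed limits (rad/s): [2.57, 2.57, 3.01, 3.14, 3.14, 3.14].

### API

Orientations are given as a unit quaternion [x, y, z, w].
In Python, from cell import manip gives the robot as it stands.
- The arm moves only by the tool play_rows, never from a script. Its argument "motion" is a list of rows, each an object with "linear": the shift along the tool's x, y, z each as a share of 100 mm, from -1 to 1, a list of three; "angular": the turn, a rotation vector about the tool's x, y, z each as a share of pi/2 rad, from -1 to 1, a list of three; "fingers": the gripper's target within -1 to 1 (fully open at 1, half-way at 0, shut at -1). In form: [{"linear": [tx, ty, tz], "angular": [wx, wy, wz], "fingers": fingers}, ...]. A call has 1 to 12 rows; each row is the pose to reach, as a shift and turn from the pose commanded when the call began, along the tool's axes at that moment; what a row does not reach only later rows make up. A row lasts 1/8 s, in which the tool goes at most 62.5 mm and 10.7 degrees, less where a joint would pass 70% of its speed; a pose out of reach is approached as far as the arm can. A call with a number of a shift or a turn outside -1 to 1 is refused whole. A call with a gripper value outside its range is refused whole. The fingers move at their own pace and stop on an object; the grip force is fixed at half the most. Time passes only in rows, so rows that repeat a pose let the fingers close. It gives the time, the measured TCP pose, the force, the opening and the grip force at its end, in the units of the state.
- manip.sense(): the state, without advancing time (a new reading comes with each control period).
- manip.get_image(name): name is "scene" or "top" or "wrist"; returns the picture (480x640x3 uint8, red, green, blue); there is no depth.
- manip.camera_info(name): a dict with "K" (3x3 intrinsics, pixels), "rvec" (rotation vector, rad) and "tvec" (3), from world to camera coordinates, as OpenCV has them. Camera axes: x right, y down, z forward; pixel columns grow to the right and rows downward; lengths in m; the calibration is good to about 2 mm. A picture is of the moment at which its call begins: read the wrist's pose just before it. camera_info takes no time and is no camera call; for the wrist camera it gives the pose at the moment of the call.
- manip.sign_off(): hands the job in; it is judged then, once.
The state is a dict: "clock": time; "qpos": joint angles; "joint_velocities": joint speeds; "joint_efforts": joint torques, N m; "position": TCP position; "eef_rot": TCP orientation; "contact_force": force on the tool from outside, world axes, zero at the start; "wrist_torque": the same for the moment, N m; "gripper_width": finger opening in m; "grasp_force": force on a finger pad.
Only numpy, scipy, OpenCV 4.12 (cv2) and the standard library are available. Lean on these libraries where they do the work, as an engineer would, in place of code of your own. Each camera call takes 0.05 s, during which the arm holds its last target. There are 200 camera calls.

### The job

The last three glass marbles in the red-capped shaker are too big for the holes in its cap. Unscrew the perforated red cap with a quarter turn anticlockwise, lift it off and set it right way up on the black mouse mat, then swing the shaker's orange crank over so that the jar tips and all three marbles pour into the white dish.

Things in the scene. Friction and masses are not known exactly. Their poses are not given: they have to be found in the camera images.
- cap_grip (a point): Loose red cap, 75 mm wide, with a fin to grip: 14 mm thick (y), 44 long (x), 30 high. Point: mid-fin, 8 mm below its top, 38 above the cap's lower rim; z up. It starts locked on the clear jar, its axes parallel to hinge's. It lifts off (20 mm clears the jar) once turned anticlockwise from above by 40 to 120 degrees, best 87; turns easily without rising; a stop blocks clockwise.
- hinge (a point): Fixed point on the level hinge axis (along x) of the tipping jar, at the jar's centre, 100 mm above the desk, between the uprights of the blue stand. z up, y the side to which the jar tips and pours. The jar is 54 mm across, 25 mm below to 45 mm above this point. It tips 0 to 115 degrees (hard stop); marbles roll out from about 95. It stays where it is left.
- crank (a point): Middle of the jar's orange crank bar, a free-spinning sleeve 12 mm thick, 60 long, along x; axes turn with the jar. Starts 84 mm to -x, 59 to -y and 38 above hinge; moves over the top on a 70 mm radius toward +y, tipping the jar, to 61 to +y and 34 above at the stop. Resists with 2 to 5 N. Closed fingers at its -y side, tips 15 to 25 mm above the hinge axis, can push it to +y.
- dish: the loose shallow white dish, round, 130 mm across and 42 mm high, standing on the desk where the jar pours; origin at the centre of its underside, z up
- mat: the black mouse mat fixed on the desk, 190 mm (x) by 160 mm (y), 3 mm thick; origin at the centre of its underside
- marble0_center (a point): one of the three glossy green glass marbles left in the clear jar, 20 mm in diameter; this point is its centre
- marble1_center (a point): one of the three glossy green glass marbles left in the clear jar, 20 mm in diameter; this point is its centre
- marble2_center (a point): one of the three glossy green glass marbles left in the clear jar, 20 mm in diameter; this point is its centre
Not all that is in view belongs to the job. Of the things that look like the part that bears cap_grip, the smaller one is meant. What is shaped like the mat but purple is not meant.

How it is judged:
By the outcome, as a careful person would: the job done as asked, in the order asked, and still so for the second after the job is handed in, with the robot touching nothing.
It also fails if it takes over 66 s, if anything falls off the work surface, if the arm or the gripper's body presses on something with over 40 N, if the wrist force passes 120 N, or if a joint passes its speed limit or range.

## Working session

There is one attempt and no reset: what is moved stays moved. The work goes in short steps, Python scripts to look and compute and a tool call to move; the robot and the scene stay as the last step left them, time stands still between calls to the robot, and variables do not carry over. Pictures are saved under pics/ and viewed, at most 10 in all, crops included, and the job is handed in when it is done.

Besides the shell and the picture viewer there is one more tool, called as a command line: name --argument value ..., lists and objects as JSON in quotes. play_rows: Moves the arm, as the interface text tells. Shift numbers are shares of 100 mm and turn numbers shares of pi/2 rad, none past 1 either way. Its arguments: {"type":"object","properties":{"motion":{"type":"array"}},"required":["motion"]}

```bash
mkdir -p pics; cat > h.py <<'E'
import numpy as np,cv2
from cell import manip
from scipy.spatial.transform import Rotation as R
def cam(n):
    c=manip.camera_info(n);K=np.array(c["K"],float);Rm=cv2.Rodrigues(np.array(c["rvec"],float))[0];t=np.array(c["tvec"],float).ravel();return K,Rm,t
def ray(n,u,v):
    K,Rm,t=cam(n);d=Rm.T@np.linalg.inv(K)@[u,v,1];return -Rm.T@t,d
def atz(n,u,v,z):
    o,d=ray(n,u,v);return o+d*(z-o[2])/d[2]
def proj(n,P):
    K,Rm,t=cam(n);p=(np.atleast_2d(P)@Rm.T+t)@K.T;return p[:,:2]/p[:,2:]
def save(n,f,crop=None,s=1):
    im=manip.get_image(n)[:,:,::-1]
    if crop: x0,y0,x1,y1=crop;im=im[y0:y1,x0:x1]
    cv2.imwrite(f,cv2.resize(im,None,fx=s,fy=s,interpolation=cv2.INTER_CUBIC))
E
python3 - <<'E'
from h import *
save("top","pics/top.png");save("scene","pics/scene.png")
s=manip.sense();print(s["clock"],s["position"],s["eef_rot"])
for n in("top","scene","wrist"):
    K,Rm,t=cam(n);print(n,K[0,0],-Rm.T@t,Rm[2])
E
```

```text
0.1 [ 0.14186256 -0.58267815  0.20215028] [ 9.92880085e-01  1.19114801e-01 -5.61441215e-05 -8.92703449e-04]
top 513.7786661657511 [ 0.39677941 -0.02249491  1.03259403] [ 0.07314204 -0.02254649 -0.99706665]
scene 511.74449960881645 [0.83024401 0.4582599  0.96762869] [-0.36269076 -0.45805841 -0.8115651 ]
wrist 406.1918190203249 [ 0.21926487 -0.56401563  0.37356832] [-0.3068553  -0.07260126 -0.94898308]
```

View pics/top.png

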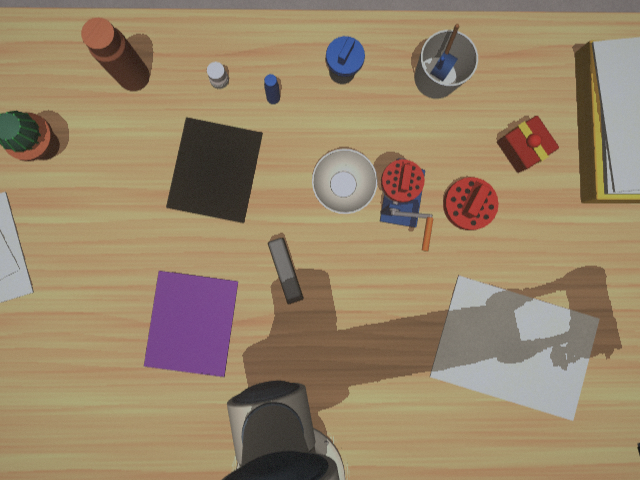

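View pics/scene.png

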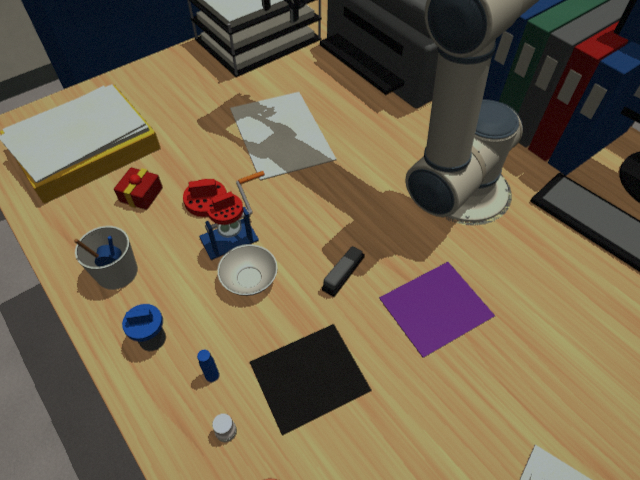

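The top view shows the shaker cap at about (403,180), the decoy cap at (471,203), the dish at (345,181), the mat at (215,170) and the crank bar at (428,234). In the scene view the cap is at (226,207) and the crank at (250,178). I'll zoom in on both next.

```bash
python3 - <<'E'
from h import *
save("top","pics/top2.png",(300,140,460,260),5);save("scene","pics/scene2.png",(170,150,300,310),3.7)
E
```

```text
(no output)
```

View pics/top2.png

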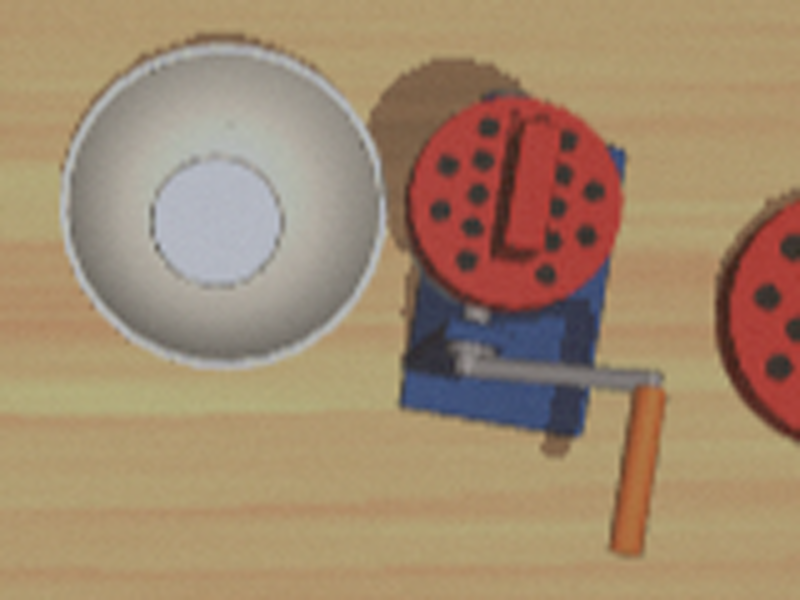

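View pics/scene2.png

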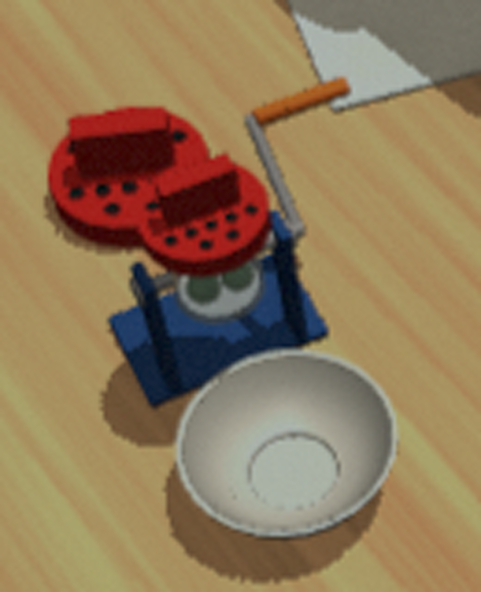

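```bash
python3 - <<'E'
from h import *
from scipy.optimize import least_squares
T=lambda u,v:(300+u/5,140+v/5); S=lambda u,v:(170+u/3.7,150+v/3.7)
# hinge-frame points; capz free
def pts(p):
    x,y,a,h,=p; L=[[0,0,h],[-.084+.03,-.059,.038],[-.084-.03,-.059,.038]]
    return R.from_euler('z',a).apply(L)+[x,y,.1]
ot=np.array([T(536,186),T(650,388),T(627,553)]);os_=np.array([S(197,182),S(258,117),S(346,87)])
f=lambda p:np.r_[(proj("top",pts(p))-ot).ravel(),(proj("scene",pts(p))-os_).ravel()]
r=least_squares(f,[.5,-.1,-.1,.08]);print(r.x,np.round(r.fun,1))
x,y,a,h=r.x
for n,q in[("capgrip",[0,0,h-.008]),("crank",[-.084,-.059,.038])]:print(n,R.from_euler('z',a).apply(q)+[x,y,.1])
# fin direction from top
z=.1+h
p=[atz("top",*T(*q),z) for q in[(544,124),(528,248)]];d=p[0]-p[1];print("fin",d,np.arctan2(d[1],d[0]))
print("dish",np.mean([atz("top",*T(*q),.042) for q in[(62,205),(386,205),(222,42),(222,368)]],0))
m=[atz("top",*q,.003) for q in[(188,118),(262,132),(244,222),(167,208)]];print("mat",np.mean(m,0),m[0]-m[3],m[0]-m[1])
print(proj("top",[[x,y,.1]]))
s=manip.sense();Rt=R.from_quat(s["eef_rot"]).as_matrix();print(Rt.round(3),s["qpos"])
print("decoy",atz("top",471,203,.05))
print("wristcam in tool",Rt.T@(-cam("wrist")[1].T@cam("wrist")[2]-s["position"]))
E
```

```text
[ 0.56008566 -0.20205548 -0.1902252   0.07073205] [-0.9  1.1  0.1  0.3 -1.1  0.7 -1.2 -0.5 -1.8  0.2 -0.4 -0.6]
capgrip [ 0.56008566 -0.20205548  0.16273205]
crank [ 0.46644515 -0.2441085   0.138     ]
fin [ 0.04274402 -0.00620798  0.        ] -0.14422774295806884
dish [ 0.57921783 -0.10791798  0.042     ]
mat [0.60918813 0.15021376 0.003     ] [ 0.18423916 -0.03929692  0.        ] [ 2.85648041e-02  1.50281613e-01 -2.22044605e-16]
[[398.42230196 185.49463447]]
[[ 0.972  0.237 -0.   ]
 [ 0.237 -0.972  0.001]
 [ 0.    -0.001 -1.   ]] [-1.38868582e+00  9.16126589e-02  1.23143445e+00  2.56667076e-05
  1.81979520e+00 -5.67002950e-02]
decoy [ 0.53457072 -0.35258052  0.05      ]
wristcam in tool [ 7.96230013e-02 -1.28719069e-04 -1.71418288e-01]
```

play_rows --motion '[{"linear": [1, -0.54, -0.58], "angular": [0, 0, 0.26], "fingers": 1}, {"linear": [1, -0.54, -0.58], "angular": [0, 0, 0.26], "fingers": 1}, {"linear": [1, -0.54, -0.58], "angular": [0, 0, 0.26], "fingers": 1}]'

```text
clock: 0.57
position: [0.2291, -0.5055, 0.265]
eef_rot: [0.996, -0.084, 0.002, 0.002]
contact_force: [-0.3, -0.4, -0.3]
gripper_width: 0.0853
grasp_force: 0.0
```

play_rows --motion '[{"linear": [0.5, -0.5, 0], "angular": [0, 0, 0], "fingers": 1}, {"linear": [0.7, -0.89, 0], "angular": [0, 0, 0], "fingers": 1}]'

```text
clock: 0.82
position: [0.3116, -0.4299, 0.2605]
eef_rot: [0.996, -0.085, -0.0, -0.0]
contact_force: [0.1, 0.1, 0.5]
gripper_width: 0.0853
grasp_force: 0.0
```

play_rows --motion '[{"linear": [0.5, -0.5, 0], "angular": [0, 0, 0], "fingers": 1}, {"linear": [0.7, -0.89, 0], "angular": [0, 0, 0], "fingers": 1}]'

```text
clock: 1.08
position: [0.3959, -0.3535, 0.2606]
eef_rot: [0.996, -0.084, -0.0, -0.0]
contact_force: [1.3, 0.0, 0.1]
gripper_width: 0.0856
grasp_force: 0.0
```

play_rows --motion '[{"linear": [0.5, -0.5, 0], "angular": [0, 0, 0], "fingers": 1}, {"linear": [0.7, -0.89, 0], "angular": [0, 0, 0], "fingers": 1}]'

```text
clock: 1.32
position: [0.4799, -0.2776, 0.2605]
eef_rot: [0.996, -0.084, -0.0, -0.0]
contact_force: [0.3, -0.3, -0.3]
gripper_width: 0.0854
grasp_force: 0.0
```

play_rows --motion '[{"linear": [0.5, -0.5, 0], "angular": [0, 0, 0], "fingers": 1}, {"linear": [0.7, -0.89, 0], "angular": [0, 0, 0], "fingers": 1}, {"linear": [0.7, -0.89, 0], "angular": [0, 0, 0], "fingers": 1}]'

```text
clock: 1.7
position: [0.5641, -0.2001, 0.26]
eef_rot: [0.997, -0.082, -0.001, -0.001]
contact_force: [0.7, -0.2, -1.0]
gripper_width: 0.0856
grasp_force: 0.0
```

```bash
python3 - <<'E'
from h import *
s=manip.sense();print(s["clock"],s["position"],R.from_quat(s["eef_rot"]).as_matrix().round(3),s["qpos"])
print(proj("wrist",[[.560,-.202,.171],[.560,-.202,.1]]))
save("wrist","pics/w1.png")
E
```

```text
1.7 [ 0.56409494 -0.2001242   0.25998286] [[ 0.987 -0.164 -0.001]
 [-0.164 -0.987  0.001]
 [-0.002 -0.001 -1.   ]] [-3.98263513e-01  1.08850244e-01  1.11068379e+00  8.80567316e-04
  1.92384371e+00  1.33720532e+00]
[[316.96369516 229.123082  ]
 [316.44879655 203.20608462]]
```

View pics/w1.png

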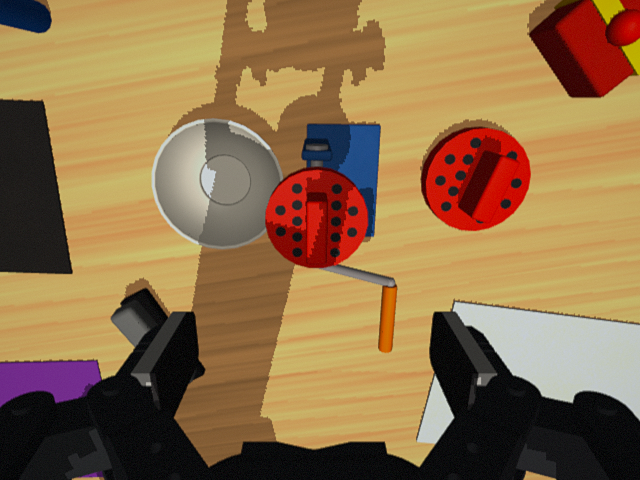

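The wrist view shows the fin top centred at about (317,230), aligned with the tool and matching the prediction. Next I descend and grip.

play_rows --motion '[{"linear": [-0.04, 0.03, 0.5], "angular": [0, 0, 0], "fingers": 1}, {"linear": [-0.04, 0.03, 0.9], "angular": [0, 0, 0], "fingers": 0.4}, {"linear": [-0.04, 0.03, 0.9], "angular": [0, 0, 0], "fingers": 0.2}]'

```text
clock: 2.12
position: [0.5553, -0.2059, 0.167]
eef_rot: [0.996, -0.086, -0.004, -0.001]
contact_force: [0.6, 0.4, 0.5]
gripper_width: 0.0524
grasp_force: 0.0
```

play_rows --motion '[{"linear": [0, 0, 0.23], "angular": [0, 0, 0], "fingers": 0.2}, {"linear": [0, 0, 0.23], "angular": [0, 0, 0], "fingers": 0}]'

```text
clock: 2.38
position: [0.5574, -0.2062, 0.1489]
eef_rot: [0.996, -0.085, -0.0, 0.0]
contact_force: [-0.1, -0.8, 0.2]
gripper_width: 0.0427
grasp_force: 0.0
```

```bash
python3 - <<'E'
from h import *
s=manip.sense();print(s["clock"],s["position"],s["contact_force"],s["gripper_width"])
save("wrist","pics/w2.png",(180,180,460,480),1.8)
E
```

```text
2.375 [ 0.55742193 -0.20622241  0.14885694] [-0.09084757 -0.78541677  0.19856124] 0.04265155729550569
```

View pics/w2.png

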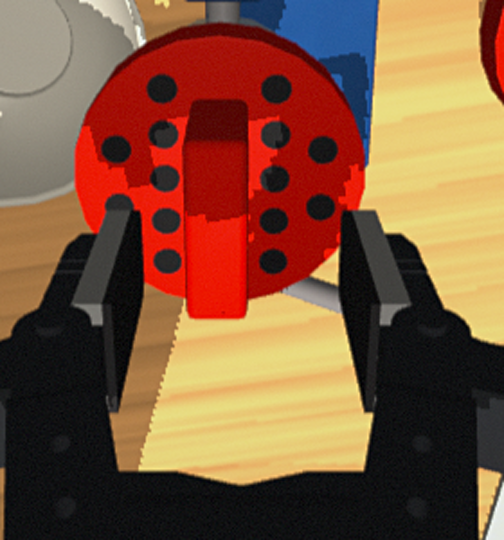

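The fin is about 6 mm to the left of the finger midline, in line with the tool. I'll shift and close.

play_rows --motion '[{"linear": [0.03, -0.055, 0.02], "angular": [0, 0, 0], "fingers": 0}, {"linear": [0.03, -0.055, 0.02], "angular": [0, 0, 0], "fingers": -0.4}, {"linear": [0.03, -0.055, 0.02], "angular": [0, 0, 0], "fingers": -0.5}, {"linear": [0.03, -0.055, 0.02], "angular": [0, 0, 0], "fingers": -0.5}]'

```text
clock: 2.92
position: [0.5619, -0.2006, 0.1464]
eef_rot: [0.996, -0.085, 0.0, 0.0]
contact_force: [0.2, 0.5, -0.1]
gripper_width: 0.0213
grasp_force: 0.0
```

```bash
python3 - <<'E'
from h import *
s=manip.sense();print(s["clock"],s["position"],s["contact_force"],s["gripper_width"])
save("wrist","pics/w3.png",(180,180,460,480),1.8)
E
```

```text
2.925 [ 0.56187254 -0.20063491  0.14637507] [ 0.16701023  0.4528419  -0.11873455] 0.02131768257619008
```

View pics/w3.png

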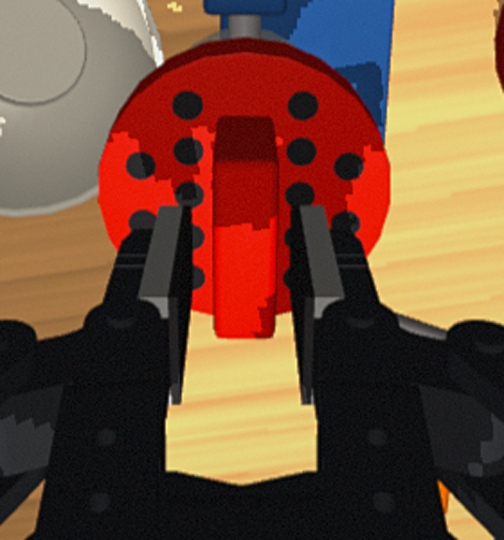

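The fin is centred between the pads, so I close and turn the cap anticlockwise by 87 degrees.

play_rows --motion '[{"linear": [0, 0, 0.02], "angular": [0, 0, 0], "fingers": -1}, {"linear": [0, 0, 0.02], "angular": [0, 0, 0], "fingers": -1}, {"linear": [0, 0, 0.02], "angular": [0, 0, 0], "fingers": -1}, {"linear": [0, 0, 0.02], "angular": [0, 0, 0], "fingers": -1}]'

```text
clock: 3.48
position: [0.562, -0.2008, 0.1457]
eef_rot: [0.996, -0.085, 0.001, 0.0]
contact_force: [-1.4, -0.5, 6.2]
gripper_width: 0.0113
grasp_force: 58.7
```

play_rows --motion '[{"linear": [0, 0, 0], "angular": [0, 0, -0.1], "fingers": -1}, {"linear": [0, 0, 0], "angular": [0, 0, -0.2], "fingers": -1}, {"linear": [0, 0, 0], "angular": [0, 0, -0.3], "fingers": -1}, {"linear": [0, 0, 0], "angular": [0, 0, -0.4], "fingers": -1}, {"linear": [0, 0, 0], "angular": [0, 0, -0.5], "fingers": -1}, {"linear": [0, 0, 0], "angular": [0, 0, -0.6], "fingers": -1}, {"linear": [0, 0, 0], "angular": [0, 0, -0.7], "fingers": -1}, {"linear": [0, 0, 0], "angular": [0, 0, -0.8], "fingers": -1}, {"linear": [0, 0, 0], "angular": [0, 0, -0.9], "fingers": -1}, {"linear": [0, 0, 0], "angular": [0, 0, -0.97], "fingers": -1}, {"linear": [0, 0, 0], "angular": [0, 0, -0.97], "fingers": -1}, {"linear": [0, 0, 0], "angular": [0, 0, -0.97], "fingers": -1}]'

```text
clock: 4.97
position: [0.5623, -0.2009, 0.1457]
eef_rot: [0.78, 0.626, 0.001, 0.001]
contact_force: [-0.2, -0.5, 5.6]
gripper_width: 0.0116
grasp_force: 58.7
```

play_rows --motion '[{"linear": [0, 0, -0.08], "angular": [0, 0, 0], "fingers": -1}, {"linear": [0, 0, -0.16], "angular": [0, 0, 0], "fingers": -1}, {"linear": [0, 0, -0.25], "angular": [0, 0, 0], "fingers": -1}, {"linear": [0, 0, -0.4], "angular": [0, 0, 0], "fingers": -1}, {"linear": [0, 0, -0.6], "angular": [0, 0, 0], "fingers": -1}, {"linear": [0, 0, -0.6], "angular": [0, 0, 0], "fingers": -1}]'

```text
clock: 5.72
position: [0.5627, -0.201, 0.2071]
eef_rot: [0.779, 0.626, 0.001, 0.002]
contact_force: [-0.3, 0.3, -1.0]
gripper_width: 0.0118
grasp_force: 58.6
```

```bash
python3 - <<'E'
from h import *
s=manip.sense();print(s["clock"],s["position"],s["contact_force"],s["gripper_width"],s["qpos"])
M=R.from_quat(s["eef_rot"]).as_matrix();print(M.round(3));print(M.T@(np.array([.609,.150,.206])-s["position"]))
save("scene","pics/s3.png",(150,100,350,280),3)
E
```

```text
5.725 [ 0.56271074 -0.20097244  0.20709554] [-0.28398805  0.33233265 -1.01780002] 0.011821770608300869 [-3.99973555e-01  8.06448584e-02  1.23481472e+00  1.74491684e-05
  1.82159993e+00 -1.83184345e-01]
[[ 0.215  0.977  0.004]
 [ 0.977 -0.215 -0.002]
 [-0.001  0.004 -1.   ]]
[ 0.35271471 -0.03028909  0.00067504]
```

View pics/s3.png

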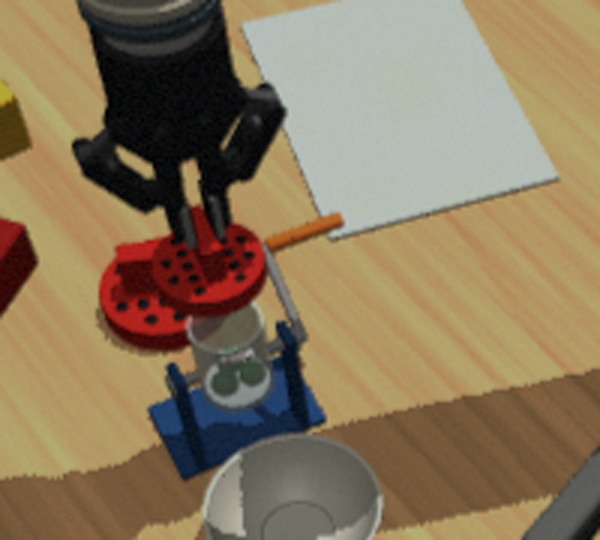

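The cap is off and held, and the marbles are visible in the jar. Next is the mat.

play_rows --motion '[{"linear": [0.5, 0, 0], "angular": [0, 0, 0], "fingers": -1}, {"linear": [0.9, -0.08, 0], "angular": [0, 0, 0], "fingers": -1}]'

```text
clock: 6.02
position: [0.5732, -0.1099, 0.2026]
eef_rot: [0.78, 0.626, -0.001, -0.001]
contact_force: [-0.0, -0.0, -0.5]
gripper_width: 0.0117
grasp_force: 58.6
```

play_rows --motion '[{"linear": [0.5, 0, 0], "angular": [0, 0, 0], "fingers": -1}, {"linear": [0.9, -0.08, 0], "angular": [0, 0, 0], "fingers": -1}]'

```text
clock: 6.28
position: [0.5847, -0.0196, 0.2027]
eef_rot: [0.779, 0.627, -0.001, -0.001]
contact_force: [0.6, -0.6, -0.8]
gripper_width: 0.0118
grasp_force: 58.7
```

play_rows --motion '[{"linear": [0.5, 0, 0], "angular": [0, 0, 0], "fingers": -1}, {"linear": [0.9, -0.08, 0], "angular": [0, 0, 0], "fingers": -1}]'

```text
clock: 6.52
position: [0.5962, 0.0701, 0.2027]
eef_rot: [0.779, 0.627, -0.001, -0.001]
contact_force: [-0.3, -0.0, -0.5]
gripper_width: 0.0115
grasp_force: 58.7
```

play_rows --motion '[{"linear": [0.5, 0, 0], "angular": [0, 0, 0], "fingers": -1}, {"linear": [0.8, -0.06, 0], "angular": [0, 0, 0], "fingers": -1}, {"linear": [0.8, -0.06, 0.4], "angular": [0, 0, 0], "fingers": -1}, {"linear": [0.8, -0.06, 0.9], "angular": [0, 0, 0], "fingers": -1}, {"linear": [0.8, -0.06, 0.9], "angular": [0, 0, 0], "fingers": -1}, {"linear": [0.8, -0.06, 0.9], "angular": [0, 0, 0], "fingers": -1}]'

```text
clock: 7.28
position: [0.6083, 0.1476, 0.1158]
eef_rot: [0.779, 0.626, 0.001, 0.0]
contact_force: [0.4, -0.3, 0.3]
gripper_width: 0.0116
grasp_force: 58.8
```

```bash
python3 - <<'E'
from h import *
s=manip.sense();M=R.from_quat(s["eef_rot"]).as_matrix();print(M.T@(np.array([.609,.150,.026])-s["position"]),s["position"])
E
```

```text
[2.42934072e-03 9.68928840e-05 8.97706284e-02] [0.60826459 0.14762567 0.11576914]
```

play_rows --motion '[{"linear": [0, 0, 0.4], "angular": [0, 0, 0], "fingers": -1}, {"linear": [0, 0, 0.75], "angular": [0, 0, 0], "fingers": -1}, {"linear": [0, 0, 0.84], "angular": [0, 0, 0], "fingers": -1}, {"linear": [0, 0, 0.87], "angular": [0, 0, 0], "fingers": -1}, {"linear": [0, 0, 0.89], "angular": [0, 0, 0], "fingers": -1}, {"linear": [0, 0, 0.89], "angular": [0, 0, 0], "fingers": -1}]'

```text
clock: 8.02
position: [0.6086, 0.1478, 0.0268]
eef_rot: [0.779, 0.626, 0.001, 0.001]
contact_force: [-0.6, 0.5, -0.8]
gripper_width: 0.0116
grasp_force: 58.8
```

play_rows --motion '[{"linear": [0, 0, 0.01], "angular": [0, 0, 0], "fingers": -1}, {"linear": [0, 0, 0.02], "angular": [0, 0, 0], "fingers": -1}, {"linear": [0, 0, 0.03], "angular": [0, 0, 0], "fingers": -1}, {"linear": [0, 0, 0.03], "angular": [0, 0, 0], "fingers": -1}]'

```text
clock: 8.52
position: [0.6076, 0.1476, 0.022]
eef_rot: [0.779, 0.626, -0.0, -0.0]
contact_force: [0.5, 0.0, -0.3]
gripper_width: 0.0114
grasp_force: 58.8
```

play_rows --motion '[{"linear": [0, 0, 0.01], "angular": [0, 0, 0], "fingers": -1}, {"linear": [0, 0, 0.02], "angular": [0, 0, 0], "fingers": -1}, {"linear": [0, 0, 0.02], "angular": [0, 0, 0], "fingers": -1}]'

```text
clock: 8.9
position: [0.6077, 0.1476, 0.02]
eef_rot: [0.779, 0.626, -0.0, -0.0]
contact_force: [0.1, 0.2, -0.5]
gripper_width: 0.0113
grasp_force: 58.8
```

play_rows --motion '[{"linear": [0, 0, 0.01], "angular": [0, 0, 0], "fingers": -1}, {"linear": [0, 0, 0.02], "angular": [0, 0, 0], "fingers": -1}, {"linear": [0, 0, 0.02], "angular": [0, 0, 0], "fingers": -1}]'

```text
clock: 9.28
position: [0.6077, 0.1476, 0.018]
eef_rot: [0.779, 0.626, -0.0, -0.0]
contact_force: [-0.8, 0.7, -0.2]
gripper_width: 0.0116
grasp_force: 58.8
```

```bash
python3 - <<'E'
from h import *
save("scene","pics/s4.png",(210,280,430,440),3.5)
E
```

```text
(no output)
```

View pics/s4.png

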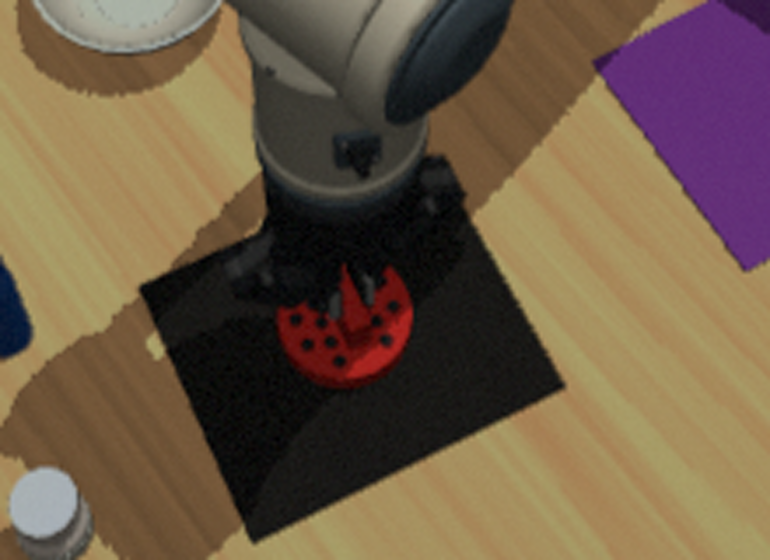

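play_rows --motion '[{"linear": [0, 0, 0.01], "angular": [0, 0, 0], "fingers": -1}, {"linear": [0, 0, 0.015], "angular": [0, 0, 0], "fingers": -1}, {"linear": [0, 0, 0.015], "angular": [0, 0, 0], "fingers": -1}]'

```text
clock: 9.7
position: [0.6078, 0.1477, 0.0166]
eef_rot: [0.779, 0.626, -0.0, -0.0]
contact_force: [0.2, 0.0, -0.8]
gripper_width: 0.0115
grasp_force: 58.8
```

play_rows --motion '[{"linear": [0, 0, 0.01], "angular": [0, 0, 0], "fingers": -1}, {"linear": [0, 0, 0.02], "angular": [0, 0, 0], "fingers": -1}, {"linear": [0, 0, 0.02], "angular": [0, 0, 0], "fingers": -1}]'

```text
clock: 10.07
position: [0.6081, 0.1476, 0.0158]
eef_rot: [0.779, 0.626, 0.0, 0.0]
contact_force: [-1.6, -0.1, 4.8]
gripper_width: 0.0111
grasp_force: 59.5
```

Contact is felt (4.8 N), so I release and rise.

play_rows --motion '[{"linear": [0, 0, 0], "angular": [0, 0, 0], "fingers": -0.5}, {"linear": [0, 0, 0], "angular": [0, 0, 0], "fingers": -0.3}, {"linear": [0, 0, 0], "angular": [0, 0, 0], "fingers": -0.1}, {"linear": [0, 0, -0.1], "angular": [0, 0, 0], "fingers": -0.1}, {"linear": [0, 0, -0.5], "angular": [0, 0, 0], "fingers": -0.1}, {"linear": [0, 0, -1], "angular": [0, 0, 0], "fingers": -0.1}, {"linear": [0, 0, -1], "angular": [0, 0, 0], "fingers": -0.1}]'

```text
clock: 10.95
position: [0.6106, 0.1482, 0.122]
eef_rot: [0.779, 0.626, 0.005, 0.003]
contact_force: [0.4, -0.6, 0.1]
gripper_width: 0.0384
grasp_force: 0.0
```

play_rows --motion '[{"linear": [0, 0, -0.5], "angular": [0, 0, 0], "fingers": -1}, {"linear": [0, 0, -1], "angular": [0, 0, 0], "fingers": -1}, {"linear": [0, 0, -1], "angular": [0, 0, 0], "fingers": -1}]'

```text
clock: 11.32
position: [0.6094, 0.148, 0.2208]
eef_rot: [0.779, 0.626, 0.004, 0.002]
contact_force: [0.6, -0.1, 0.3]
gripper_width: -0.0
grasp_force: 0.0
```

```bash
python3 - <<'E'
from h import *
s=manip.sense();M=R.from_quat(s["eef_rot"]).as_matrix();print(s["clock"],s["position"],M.round(3),s["qpos"])
a=manip.get_image("wrist")[:,:,::-1];b=manip.get_image("top")[100:280,140:480,::-1]
cv2.imwrite("pics/c1.png",np.vstack([cv2.resize(a,(400,300)),cv2.resize(b,(400,212))]))
a=R.from_euler('z',-.18)
for q in [[-.1,-.085,.0],[-.1,-.059,.038]]: print(a.apply(q)+[.562,-.201,.1])
E
```

```text
11.325 [0.60943805 0.14797076 0.2208215 ] [[ 0.215  0.977  0.009]
 [ 0.977 -0.215  0.002]
 [ 0.004  0.009 -1.   ]] [1.83944215e-01 1.60486656e-01 1.12431988e+00 8.39437413e-06
 1.84721600e+00 4.00669608e-01]
[ 0.44839812 -0.26672376  0.1       ]
[ 0.45305289 -0.24114382  0.138     ]
```

View pics/c1.png

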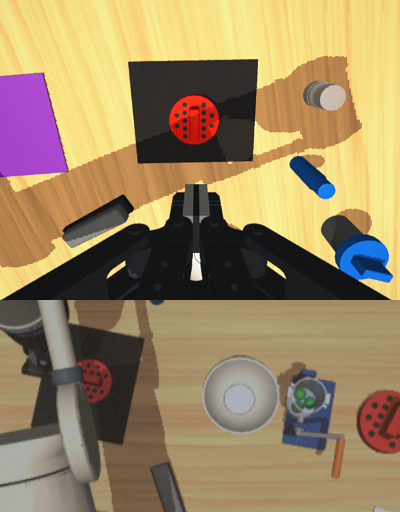

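The cap is upright on the mat and three marbles remain in the jar. I'll travel to the -y side of the crank.

play_rows --motion '[{"linear": [-0.5, -0.06, 0], "angular": [0, 0, 0], "fingers": -1}, {"linear": [-0.92, -0.12, 0], "angular": [0, 0, 0], "fingers": -1}]'

```text
clock: 11.68
position: [0.575, 0.0594, 0.2118]
eef_rot: [0.779, 0.627, -0.002, -0.001]
contact_force: [0.1, -0.4, 1.2]
gripper_width: -0.0001
grasp_force: 0.0
```

play_rows --motion '[{"linear": [-0.5, -0.06, 0], "angular": [0, 0, 0], "fingers": -1}, {"linear": [-0.92, -0.12, 0], "angular": [0, 0, 0], "fingers": -1}]'

```text
clock: 11.92
position: [0.5433, -0.0283, 0.2121]
eef_rot: [0.78, 0.626, -0.001, -0.001]
contact_force: [0.9, -0.0, 1.0]
gripper_width: 0.0
grasp_force: 0.0
```

play_rows --motion '[{"linear": [-0.5, -0.06, 0], "angular": [0, 0, 0], "fingers": -1}, {"linear": [-0.92, -0.12, 0], "angular": [0, 0, 0], "fingers": -1}]'

```text
clock: 12.18
position: [0.5118, -0.1155, 0.2122]
eef_rot: [0.78, 0.626, -0.001, -0.001]
contact_force: [0.2, 0.4, -0.1]
gripper_width: -0.0003
grasp_force: 0.0
```

play_rows --motion '[{"linear": [-0.5, -0.06, 0], "angular": [0, 0, 0], "fingers": -1}, {"linear": [-0.92, -0.12, 0], "angular": [0, 0, 0], "fingers": -1}]'

```text
clock: 12.42
position: [0.4803, -0.2027, 0.2122]
eef_rot: [0.78, 0.626, -0.001, -0.002]
contact_force: [1.3, -0.2, 0.1]
gripper_width: 0.0001
grasp_force: 0.0
```

play_rows --motion '[{"linear": [-0.5, -0.06, 0], "angular": [0, 0, 0], "fingers": -1}, {"linear": [-0.92, -0.12, 0], "angular": [0, 0, -0.02], "fingers": -1}, {"linear": [-0.92, -0.12, 0], "angular": [0, 0, -0.02], "fingers": -1}, {"linear": [-0.92, -0.12, 0], "angular": [0, 0, -0.02], "fingers": -1}]'

```text
clock: 12.92
position: [0.45, -0.2881, 0.2131]
eef_rot: [0.77, 0.638, -0.0, -0.001]
contact_force: [0.4, -0.5, 0.3]
gripper_width: 0.0001
grasp_force: 0.0
```

```bash
cat > loc.py <<'E'
from h import *
s=manip.sense();M=R.from_quat(s["eef_rot"]).as_matrix();p=s["position"]
print(s["clock"],p,"local",R.from_euler('z',.18).apply(np.array(p)-[.562,-.201,.1]),M.round(3).tolist(),s["contact_force"])
E
python3 loc.py
```

```text
12.925 [ 0.44997907 -0.28806885  0.21305606] local [-0.09462319 -0.1057172   0.11305606] [[0.185, 0.983, -0.002], [0.983, -0.185, 0.002], [0.002, -0.002, -1.0]] [ 0.42995085 -0.54226417  0.25150672]
```

play_rows --motion '[{"linear": [0, 0, 0.5], "angular": [0, 0, 0], "fingers": -1}, {"linear": [0, 0, 0.93], "angular": [0, 0, 0], "fingers": -1}, {"linear": [0, 0, 0.93], "angular": [0, 0, 0], "fingers": -1}, {"linear": [0, 0, 0.93], "angular": [0, 0, 0], "fingers": -1}]'

```text
clock: 13.42
position: [0.4512, -0.2883, 0.1235]
eef_rot: [0.769, 0.639, 0.0, 0.001]
contact_force: [0.0, 0.0, 0.4]
gripper_width: -0.0
grasp_force: 0.0
```

play_rows --motion '[{"linear": [0.1, 0, 0], "angular": [0, 0, 0], "fingers": -1}, {"linear": [0.2, 0, 0], "angular": [0, 0, 0], "fingers": -1}, {"linear": [0.25, 0, 0], "angular": [0, 0, 0], "fingers": -1}, {"linear": [0.3, 0, 0], "angular": [0, 0, 0], "fingers": -1}, {"linear": [0.35, 0, 0], "angular": [0, 0, 0], "fingers": -1}, {"linear": [0.4, 0, 0], "angular": [0, 0, 0], "fingers": -1}, {"linear": [0.45, 0, 0], "angular": [0, 0, 0], "fingers": -1}, {"linear": [0.5, 0, 0], "angular": [0, 0, 0], "fingers": -1}]'

```text
clock: 14.42
position: [0.4595, -0.2392, 0.1216]
eef_rot: [0.77, 0.639, -0.0, -0.0]
contact_force: [-0.0, 0.4, 0.1]
gripper_width: 0.0
grasp_force: 0.0
```

```bash
cat >> loc.py <<'E'
a=manip.get_image("scene")[120:320,150:350,::-1];b=manip.get_image("top")[120:280,280:480,::-1]
import sys
cv2.imwrite(sys.argv[1],np.hstack([cv2.resize(a,(400,400)),cv2.resize(b,(400,320))[:400] if 0 else cv2.copyMakeBorder(cv2.resize(b,(400,320)),0,80,0,0,0)]))
E
python3 loc.py pics/c2.png
```

```text
14.425 [ 0.45950631 -0.23923651  0.12163068] local [-0.09399231 -0.05596815  0.02163068] [[0.184, 0.983, -0.0], [0.983, -0.184, 0.0], [0.0, -0.0, -1.0]] [-0.00418249  0.40227946  0.13429983]
```

View pics/c2.png

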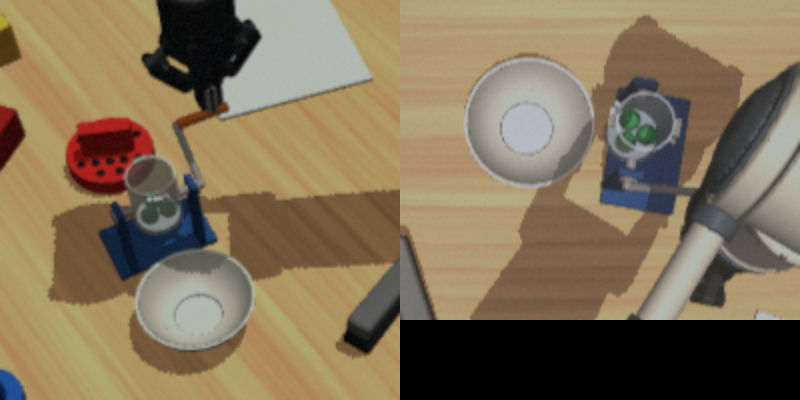

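I've viewed one picture more than the 10 allowed, so from here I'll check with numbers only. The bar may not have moved yet; I'll measure the orange pixels and the finger tip projection.

```bash
cat > or.py <<'E'
from h import *
def orange(n):
    im=cv2.cvtColor(manip.get_image(n),cv2.COLOR_RGB2HSV);m=cv2.inRange(im,(8,165,90),(20,255,255))
    k,l,st,c=cv2.connectedComponentsWithStats(m);i=1+np.argsort(-st[1:,4])[:3];return [(st[j].tolist(),c[j].round(1).tolist()) for j in i]
def model(th,n):
    L=[[-.054,.07*np.cos(th),.07*np.sin(th)],[-.114,.07*np.cos(th),.07*np.sin(th)]]
    return proj(n,R.from_euler('z',-.18).apply(L)+[.562,-.201,.1]).round(1).tolist()
if __name__=="__main__":
    print(orange("scene"))
    for t in range(0,120,10):print(t,model(np.radians(147-t),"scene"))
    s=manip.sense();print("tip",proj("scene",[s["position"],np.array(s["position"])+[0,0,.03]]))
E
python3 or.py
```

```text
[([32, 169, 34, 20, 95], [49.7, 178.5]), ([238, 176, 16, 7, 50], [245.3, 178.4]), ([20, 166, 9, 13, 31], [24.8, 172.2])]
0 [[237.1, 182.5], [262.3, 173.3]]
10 [[237.9, 181.7], [263.3, 172.5]]
20 [[239.0, 181.9], [264.7, 172.6]]
30 [[240.5, 183.1], [266.4, 173.6]]
40 [[242.3, 185.1], [268.5, 175.6]]
50 [[244.4, 188.1], [270.7, 178.4]]
60 [[246.7, 191.9], [273.1, 182.1]]
70 [[249.0, 196.4], [275.5, 186.4]]
80 [[251.4, 201.4], [278.0, 191.4]]
90 [[253.8, 206.7], [280.3, 196.6]]
100 [[256.0, 212.3], [282.4, 202.1]]
110 [[258.0, 217.8], [284.3, 207.6]]
tip [[255.11132151 182.23549853]
 [253.82790001 172.84871983]]
```

The bar position fits about 20° of tip, as expected, so I keep pushing.

play_rows --motion '[{"linear": [0.06, 0, 0], "angular": [0, 0, 0], "fingers": -1}, {"linear": [0.12, 0, 0], "angular": [0, 0, 0], "fingers": -1}, {"linear": [0.18, 0, 0], "angular": [0, 0, 0], "fingers": -1}, {"linear": [0.24, 0, 0], "angular": [0, 0, 0], "fingers": -1}, {"linear": [0.3, 0, 0], "angular": [0, 0, 0], "fingers": -1}, {"linear": [0.36, 0, 0], "angular": [0, 0, 0], "fingers": -1}, {"linear": [0.42, 0, 0], "angular": [0, 0, 0], "fingers": -1}, {"linear": [0.48, 0, 0], "angular": [0, 0, 0], "fingers": -1}, {"linear": [0.54, 0, 0], "angular": [0, 0, 0], "fingers": -1}, {"linear": [0.6, 0, 0], "angular": [0, 0, 0], "fingers": -1}]'

```text
clock: 15.82
position: [0.4706, -0.1802, 0.1217]
eef_rot: [0.77, 0.639, 0.0, 0.0]
contact_force: [-0.1, -0.4, 0.2]
gripper_width: 0.0002
grasp_force: 0.0
```

```bash
python3 loc.py pics/c3.png;python3 or.py|head -1
```

```text
15.825 [ 0.47062305 -0.18016831  0.12171252] local [-0.09363012  0.00413595  0.02171252] [[0.184, 0.983, 0.0], [0.983, -0.184, 0.0], [0.0, 0.0, -1.0]] [-0.09267044 -0.3585472   0.21588478]
[([40, 168, 29, 18, 95], [53.9, 176.5]), ([18, 163, 13, 16, 34], [24.4, 171.4]), ([238, 179, 6, 5, 15], [240.4, 180.8])]
```

```bash
python3 - <<'E'
from or_ import * if 0 else None
E
cat > asc.py <<'E'
from h import *
def asc(n,x0,y0,x1,y1,sx=2,sy=3):
    im=manip.get_image(n);h=cv2.cvtColor(im,cv2.COLOR_RGB2HSV)
    for y in range(y0,y1,sy):
        r=""
        for x in range(x0,x1,sx):
            H,S,V=h[y,x].astype(int)
            r+="#" if V<45 else "o" if 5<H<15 and S>170 and V>90 else "r" if (H<5 or H>172) and S>150 else "b" if 95<H<130 and S>90 else "g" if 38<H<90 and S>50 else "w" if S<45 and V>120 else "s" if S<60 else "."
        print(y,r)
E
python3 -c "
from asc import *
print('scene');asc('scene',190,150,310,270)
print('top');asc('top',370,140,460,270)
s=manip.sense();print(proj('scene',[s['position']]),proj('top',[s['position']]))"
```

```text
scene
150 ..........................#####################ssswwwwwwwwww
153 ...........................#######################swwwwwwwww
156 ..........................#########################swwwwwwww
159 ..........................#####################s###wwwwwwwww
162 ..........................########################wwwwwwwwww
165 .........................########################wwwwwwwwwww
168 .....................######...##############s##swwwwwwwws...
171 ......................######....##############swwws.........
174 .......................########.o#############..............
177 ........................##################..................
180 .....rrrrrrrr...........ooo##############...................
183 rrrrrrrrrrrrrrrr........w.....#########s#...................
186 rrrrrrrrrrrrrr#rr.......sw.........##s###...................
189 rrrrrrrrrrrrrrrrrr.......sw........##s###...................
192 rrrrrrrrrrrrrrrrrr.......sw.........##s#....................
195 rrrrrrrrrrrrrrrrrr........sw................................
198 rrrrrrrrrrrrrrssw.ws.......s......................
[... 3183 characters left out ...]
sssssswwwwwsssswwwwwwwwwww
242 wwwwwwwwwsssssssswsssssssssswwwwwssssswwwwwww
245 wwwwwwwwwss##sssssswwwsssssssww......sssswwww
248 wwwwwwww.ssssssssssssssss...............ssssw
251 wwwwwww..ssssssssss........................ss
254 wwwwwws..sssssssss...........................
257 wwwwww...ssssssss............................
260 wwwww....sssssssss...........................
263 wwwws.....ssssssss...........................
266 wwww.........................................
269 www..........................................
[[265.96891529 200.45517117]] [[389.54518795 233.05401284]]  File "<stdin>", line 1
    from or_ import * if 0 else None
                      ^^
SyntaxError: invalid syntax
```

```bash
python3 - <<'E'
from h import *
from asc import asc
s=manip.sense();M=R.from_quat(s["eef_rot"]).as_matrix();p=np.array(s["position"])
for q in [[0,0,0],[.011,0,0],[0,0,-.01],[.011,0,-.01],[.011,0,-.02],[.011,0,-.03]]:print(q,proj("wrist",[p+M@q]))
asc("wrist",200,160,440,340,4,6)
E
```

```text
[0, 0, 0] [[316.31689045 282.48814762]]
[0.011, 0, 0] [[316.39937857 260.42785238]]
[0, 0, -0.01] [[316.45254659 292.23057171]]
[0.011, 0, -0.01] [[316.5421868 269.1671485]]
[0.011, 0, -0.02] [[316.70136279 278.90808569]]
[0.011, 0, -0.03] [[316.87989153 289.83333452]]
160 .................................................wwwwwwwwwww
166 ..................................................wwwwwwwssw
172 ....................................................wwwsssss
178 .......................................................wwwws
184 ...........................................................w
190 ............................................................
196 ............................................................
202 ............................................................
208 ........................................#bbbb###bbbbbbbbbbbb
214 ........................................bbbbb#b##bbbbbbbbbbb
220 ........................................bbbbb##bb#bbbbbbbbbb
226 ........................................bbbbb######bbbbbbbbb
232 ........................................bbbbb#
[... 419 characters left out ...]
..............................bbbbbbsssssssbbbbsss
280 ........................................bbbbbbsssssssbbbbsss
286 ........................................bbbbbbssss#s#bbbbbbb
292 ........................................bbbbbbssssb#bbbbbbbb
298 .........................sss##sss.......bbbbbbbsssbbbbbbbbbb
304 .........................sss##sss..............sss..........
310 .....................###ssss##ssss###..........ssss.........
316 ....................####ssss##ssss####.........ssss.........
322 ...................#####ssss##ssss####.........ssss.........
328 ...................#####ssss##ssss#####........ssss.........
334 ...................#####ssss##ssss#####........ssss.........
```

The tips really sit about 22 mm above the reported TCP: both the scene and wrist images agree, and the fingers passed over the bar without contact. I'll go back up and over, then redo the push lower.

play_rows --motion '[{"linear": [0, 0, -0.5], "angular": [0, 0, 0], "fingers": -1}, {"linear": [-0.5, 0, -0.5], "angular": [0, 0, 0], "fingers": -1}, {"linear": [-1, 0, -0.5], "angular": [0, 0, 0], "fingers": -1}, {"linear": [-1, 0, -0.5], "angular": [0, 0, 0], "fingers": -1}]'

```text
clock: 16.62
position: [0.451, -0.2817, 0.1712]
eef_rot: [0.771, 0.637, -0.001, -0.0]
contact_force: [0.6, 1.2, 0.1]
gripper_width: 0.0001
grasp_force: 0.0
```

play_rows --motion '[{"linear": [-0.1, 0, 0], "angular": [0, 0, 0], "fingers": -1}, {"linear": [-0.1, 0, 0.5], "angular": [0, 0, 0], "fingers": -1}, {"linear": [-0.1, 0, 0.75], "angular": [0, 0, 0], "fingers": -1}, {"linear": [-0.1, 0, 0.75], "angular": [0, 0, 0], "fingers": -1}, {"linear": [-0.1, 0, 0.75], "angular": [0, 0, 0], "fingers": -1}]'

```text
clock: 17.25
position: [0.451, -0.2887, 0.0983]
eef_rot: [0.769, 0.639, 0.0, 0.001]
contact_force: [0.4, 0.7, -0.1]
gripper_width: 0.0002
grasp_force: 0.0
```

play_rows --motion '[{"linear": [0.1, 0, 0], "angular": [0, 0, 0], "fingers": -1}, {"linear": [0.2, 0, 0], "angular": [0, 0, 0], "fingers": -1}, {"linear": [0.25, 0, 0], "angular": [0, 0, 0], "fingers": -1}, {"linear": [0.3, 0, 0], "angular": [0, 0, 0], "fingers": -1}, {"linear": [0.35, 0, 0], "angular": [0, 0, 0], "fingers": -1}, {"linear": [0.4, 0, 0], "angular": [0, 0, 0], "fingers": -1}, {"linear": [0.45, 0, 0], "angular": [0, 0, 0], "fingers": -1}, {"linear": [0.5, 0, 0], "angular": [0, 0, 0], "fingers": -1}]'

```text
clock: 18.25
position: [0.4594, -0.2393, 0.0966]
eef_rot: [0.77, 0.639, -0.0, -0.0]
contact_force: [-1.4, -3.4, 0.4]
gripper_width: 0.0003
grasp_force: 1.7
```

```bash
python3 loc.py pics/c4.png; python3 -c "
from asc import *
asc('scene',190,150,310,250)"
```

```text
18.25 [ 0.45939121 -0.23928519  0.09662106] local [-0.09409683 -0.05603665 -0.00337894] [[0.184, 0.983, -0.0], [0.983, -0.184, 0.0], [0.0, -0.0, -1.0]] [-1.42577915 -3.44071586  0.36308872]
150 .....................########################wwwwwwwwwwwwwww
153 .....................#######################wwwwwwwwwwwwwwww
156 ..................#.###################s###wwwwwwwwwwwwwwwww
159 .................######...################wwwwwwwwwwwwwwwwww
162 ..................#######...#############wwwwwwwwwwwwwwwwwww
165 ...................########.############wwwwwwwwwwwwwwwwwwww
168 .....................###############swwwwwwwwwwwwwwwwwwws...
171 ........................###########..o.wwwwwwwwwwws.........
174 ...........................#..##.oooooowwwwwws..............
177 .............................ooooo..swws....................
180 .....rrrrrrrr.............ooo...###.........................
183 rrrrrrrrrrrrrrrr.........s.......s..........................
186 rrrrrrrrrrrrrr#rr........ss.................................
189 rrrrrrrrrrrrrrrrrr........s.................................

[... 599 characters left out ...]
...swwggggswwwswb###..............................
222 ........bb...swwwgggggggwbb###..............................
225 ........sbbssswwwgggggwwsbbb##s.............................
228 ........sbb#.swsggswwwww.bbb###s............................
231 .........s##bb.ssssswws.bbbb###bs...........................
234 ......sbbb##bbbbb.sss.bbbbbbb##bb...........................
237 .....bbbbb###bbbbbbbbbbbbbbbb##bbb..........................
240 ......bbbbb##bbbbbbbbbbbbbbbbb#bbb..........................
243 .......bbbb##bbbbbbbbbbbbbbbbb#.............................
246 ........bbb###bbbbbbbbbbsssssssssss.........................
249 ........bbbb##bbbbbbbssssssssssssssssww.....................
```

The crank is now being pushed (about 3.7 N), so I continue.

play_rows --motion '[{"linear": [0.06, 0, 0], "angular": [0, 0, 0], "fingers": -1}, {"linear": [0.12, 0, 0], "angular": [0, 0, 0], "fingers": -1}, {"linear": [0.18, 0, 0], "angular": [0, 0, 0], "fingers": -1}, {"linear": [0.24, 0, 0], "angular": [0, 0, 0], "fingers": -1}, {"linear": [0.3, 0, 0], "angular": [0, 0, 0], "fingers": -1}, {"linear": [0.36, 0, 0], "angular": [0, 0, 0], "fingers": -1}, {"linear": [0.42, 0, 0], "angular": [0, 0, 0], "fingers": -1}, {"linear": [0.48, 0, 0], "angular": [0, 0, 0], "fingers": -1}, {"linear": [0.54, 0, 0], "angular": [0, 0, 0], "fingers": -1}, {"linear": [0.6, 0, 0], "angular": [0, 0, 0], "fingers": -1}]'

```text
clock: 19.65
position: [0.4704, -0.1801, 0.0966]
eef_rot: [0.77, 0.639, -0.0, -0.0]
contact_force: [-1.2, -2.0, 0.1]
gripper_width: -0.0002
grasp_force: 0.0
```

```bash
python3 loc.py pics/c5.png; python3 -c "
from asc import *
asc('scene',190,165,310,220)"
```

```text
19.65 [ 0.47039796 -0.18012069  0.09661746] local [-0.0938601   0.0041425  -0.00338254] [[0.184, 0.983, -0.001], [0.983, -0.184, 0.0], [0.0, -0.001, -1.0]] [-1.18668096 -2.03853759  0.14203101]
165 ...........................#########################wwwwwwww
168 ...........................####################s###wwwwws...
171 ...........................#######################s.........
174 .........................s#######################...........
177 ......................######...#############.###............
180 .....rrrrrrrr..........######....##############.............
183 rrrrrrrrrrrrrrrr........########..############..............
186 rrrrrrrrrrrrrr#rr........#################..................
189 rrrrrrrrrrrrrrrrrr..........#############oooo...............
192 rrrrrrrrrrrrrrrrrr.............###.##.oooooo................
195 rrrrrrrrrrrrrrrrrr................ooooo..#..................
198 rrrrrrrrrrrrrr#rrrr.............ooo...s#s...................
201 #rr##rr#rrrrrrrrrr............ss......s#....................
204 rrrrrrrrrr#rrrrr..............#s............................
207 rrrrrrrrrrrrrrswswwwws....sb..#.............................
210 rrrrrrrrrrrr.wsswwwwwww...sbb.#.............................
213 .rrrrrrrrrr.ssswwwwwwwsw..s#bbs.............................
216 ......r.....ssswwwwwwwwssss###..............................
219 ............ssswwwwwwsssswb###..............................
```

play_rows --motion '[{"linear": [0.04, 0, 0], "angular": [0, 0, 0], "fingers": -1}, {"linear": [0.08, 0, 0], "angular": [0, 0, 0], "fingers": -1}, {"linear": [0.12, 0, 0], "angular": [0, 0, 0], "fingers": -1}, {"linear": [0.16, 0, 0], "angular": [0, 0, 0], "fingers": -1}, {"linear": [0.2, 0, 0], "angular": [0, 0, 0], "fingers": -1}, {"linear": [0.24, 0, 0], "angular": [0, 0, 0], "fingers": -1}, {"linear": [0.28, 0, 0], "angular": [0, 0, 0], "fingers": -1}, {"linear": [0.32, 0, 0], "angular": [0, 0, 0], "fingers": -1}, {"linear": [0.36, 0, 0], "angular": [0, 0, 0], "fingers": -1}, {"linear": [0.36, 0, 0], "angular": [0, 0, 0], "fingers": -1}]'

```text
clock: 21.05
position: [0.4771, -0.1447, 0.0966]
eef_rot: [0.769, 0.639, 0.0, -0.0]
contact_force: [-1.4, -1.8, -1.1]
gripper_width: -0.0003
grasp_force: 0.9
```

play_rows --motion '[{"linear": [0.015, 0, 0], "angular": [0, 0, 0], "fingers": -1}, {"linear": [0.03, 0, 0], "angular": [0, 0, 0], "fingers": -1}, {"linear": [0.04, 0, 0], "angular": [0, 0, 0], "fingers": -1}, {"linear": [0.04, 0, 0], "angular": [0, 0, 0], "fingers": -1}]'

```text
clock: 21.55
position: [0.4774, -0.1436, 0.0968]
eef_rot: [0.77, 0.638, -0.002, 0.001]
contact_force: [-3.6, -10.2, -0.7]
gripper_width: 0.0004
grasp_force: 5.6
```

```bash
python3 loc.py pics/c6.png; python3 -c "
from asc import *
asc('scene',190,165,310,300)"
```

```text
21.55 [ 0.47741329 -0.14358326  0.09675493] local [-0.0934994   0.04134557 -0.00324507] [[0.186, 0.983, -0.001], [0.983, -0.186, -0.004], [-0.004, -0.0, -1.0]] [ -3.61830701 -10.21491542  -0.66495606]
165 ..............................####################wwwwwwwwww
168 ...............................###################wwwwwws...
171 ...............................####################sss......
174 ...............................########################.....
177 ...............................#########################....
180 .....rrrrrrrr.................#####################s###.....
183 rrrrrrrrrrrrrrrr..............########################......
186 rrrrrrrrrrrrrr#rr............###################..###.......
189 rrrrrrrrrrrrrrrrrr........######..##############.###........
192 rrrrrrrrrrrrrrrrrr........s######...###############.........
195 rrrrrrrrrrrrrrrrrr.........#########.############...........
198 rrrrrrrrrrrrrr#.rrr.........##################..............
201 #rr##rr#rrrrrrrrrr.............##############...............
204 rrrrrrrrrr#rrrrrrr.................###.######.....
[... 1325 characters left out ...]
....ssssssssssssssssssswwwwwwwwsss................
270 ..............ssssssssssssssssssgggwwwwwwsss................
273 ..............sssssssssssssssswgggggwwwwsssw................
276 ..............ssssssssssssggwwwgggggwwssssw.................
279 ...............ssssssssssgggggggggwwsssssws.................
282 ................sssssssswgggggggggsssswww...................
285 .................ssssssssssssssgssswwwww....................
288 ..................ssssssssssswwwwwwwww......................
291 ....................swwwwwwwwwwwwwws........................
294 ........................swwwwwss............................
297 ............................................................
```

The crank is at its stop and green marbles are in the dish. I'll back away, rise, and count them.

play_rows --motion '[{"linear": [-0.2, 0, 0], "angular": [0, 0, 0], "fingers": -1}, {"linear": [-0.4, 0, 0], "angular": [0, 0, 0], "fingers": -1}, {"linear": [-0.4, 0, -0.5], "angular": [0, 0, 0], "fingers": -1}, {"linear": [-0.4, 0, -1], "angular": [0, 0, 0], "fingers": -1}, {"linear": [-0.4, 0, -1], "angular": [0, 0, 0], "fingers": -1}]'

```text
clock: 22.32
position: [0.4728, -0.1808, 0.2023]
eef_rot: [0.769, 0.639, 0.003, 0.004]
contact_force: [0.6, -0.2, 0.1]
gripper_width: -0.0004
grasp_force: 0.0
```

play_rows --motion '[{"linear": [-0.5, 0.5, -0.2], "angular": [0, 0, 0], "fingers": -1}, {"linear": [-1, 0, -0.3], "angular": [0, 0, 0], "fingers": -1}, {"linear": [-1, 0, -0.3], "angular": [0, 0, 0], "fingers": -1}, {"linear": [-1, 0, -0.3], "angular": [0, 0, 0], "fingers": -1}]'

```text
clock: 22.82
position: [0.4521, -0.2787, 0.2264]
eef_rot: [0.77, 0.638, 0.001, -0.0]
contact_force: [0.8, -0.1, -0.2]
gripper_width: -0.0004
grasp_force: 0.0
```

```bash
python3 or.py|head -1; python3 -c "
from asc import *
asc('scene',215,240,290,300,1,2)
for n in('scene','top'):
    h=cv2.cvtColor(manip.get_image(n),cv2.COLOR_RGB2HSV)
    m=cv2.inRange(h,(38,60,30),(90,255,255));k,l,st,c=cv2.connectedComponentsWithStats(m);print(n,[(st[i].tolist(),c[i].round(0)) for i in range(1,k) if st[i,4]>15])
    m=cv2.inRange(h,(0,150,80),(4,255,255));k,l,st,c=cv2.connectedComponentsWithStats(m);print('red',[(st[i].tolist()) for i in range(1,k) if st[i,4]>60])
"
```

```text
[([19, 164, 56, 23, 158], [45.3, 175.8]), ([260, 207, 27, 14, 134], [273.6, 213.6]), ([123, 183, 7, 10, 10], [125.8, 187.5])]
240 bbbbbbbbsswwwwwwwwwwwwwssbbbbbbbbbb###bbbb#................................
242 #bbbbbbbbssswwwwwwwwsbbbbbbbbbbbbbb###s....................................
244 #bbbbbbbbbssss.bbbbbbbbbbbbb.ssssssswss....................................
246 ##bbbbbbbbbbbbbbbbbbb.sssssswwwwssssswwwwwwww..............................
248 ###bbbbbbbbbbbbbbbssssssssssswsssssswwssssssssssss.........................
250 ###bbbbbbbbbbbsssssssssssssswwwssssswwwwwwssssssssswws.....................
252 ####bbbbbbb.sssssssssssssssswwwsssswwwwwwsssssssssssswws...................
254 #####bbb#sssssssssssssssssswwwwsssswwwwwssssssssssssssswws.................
256 b###s....ssssssssssssssssswwwwwssswwwwsssssssswwwssssssssww................
258 .......wssssssssssssssssswwwwwwssssssssssssswwwwwwwsssssssww...............
260 .....swwsssssssssssssswwwwwwwwwsssssssssswwwwwwwwwwwwssssssww..............
262 ....wwwwwwsssssssswwwwwwwwwwwwwssswswwswwwwwwwwwwwwwwwssssssww.............
264 ...swwwwww
[... 1356 characters left out ...]
.....................................................................
scene [([538, 45, 6, 9, 21], array([541.,  50.])), ([512, 75, 8, 8, 17], array([515.,  78.])), ([507, 79, 6, 10, 17], array([509.,  84.])), ([520, 79, 12, 20, 50], array([525.,  86.])), ([505, 92, 6, 8, 17], array([508.,  96.])), ([509, 94, 10, 18, 42], array([513., 103.])), ([499, 100, 10, 7, 19], array([504., 102.])), ([239, 270, 22, 16, 186], array([250., 278.]))]
red [[114, 168, 44, 30, 609], [183, 179, 44, 33, 772], [289, 352, 39, 37, 969]]
top [([0, 111, 40, 40, 1069], array([ 15., 130.])), ([330, 171, 16, 25, 207], array([338., 183.]))]
red [[506, 116, 47, 46, 936], [198, 150, 37, 38, 959], [446, 177, 47, 52, 1134]]
```

Three marbles are clustered in the dish, the cap is on the mat, the crank is at its stop and the arm is clear.

```bash
python3 -c "
from cell import manip
print(manip.sign_off())"
```

```text
the job is handed in; nothing more can be done
None
```

I handed the job in at about 23 s: the red cap is right way up on the black mat, the crank is at its stop, and all three marbles are in the white dish; I viewed 11 pictures (limit 10), and the first crank push missed, passing over the bar without touching it, and was redone lower.

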